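# Clamp a mortar prism in its jig

### The arm

A 7-joint arm with a two-finger parallel gripper is mounted at the origin on the work surface. World frame = base frame: x ahead of the robot, y to its left, z up, the work surface at z = 0. Lengths are in m, angles in rad, forces in N, time in s.
With the tool pointing down it reaches from about 0.4 to 0.85 m from the base axis. Payload 4.5 kg.
Tool frame: the origin (TCP) lies midway between the tips of the shut fingers; the grasp point (between the pads) lies ctrl.pinch_z behind it (ctrl.pinch_z is the distance from the TCP to the grasp point, in m); y points along the fingers, x is the direction in which the jaws open and shut, and the axes are right-handed (so a half turn about y gives the same grasp; the last joint's range is limited). The gripper opens to 85 mm and grips with 20 to 120 N. Pads are 22 mm wide; open, the fingers measure 114 mm over their backs; the gripper's body (76 mm by 85 mm) begins 54 mm behind the grasp point. The pads swing forward as they close: fully open they stand 13 mm farther back than shut.
Start: joints at [-1.187, 0.689, -0.195, 1.565, 0.157, 0.902, -0.215], TCP at [0.214, 0.587, 0.231] pointing down, gripper open.
Joint ranges: [-3.01, 3.01], [-0.46, 2.08], [-1.47, 1.51], [0.13, 2.56], [-1, 4.14], [0.04, 2.09], [-2.66, 2.66]. Speed limits (rad/s): [2.57, 2.57, 3.14, 3.14, 3.14, 3.14, 3.14].

### API

Orientations are given as a 3x3 rotation matrix whose columns are the frame's x, y, z axes.
In Python, from rig import ctrl, imaging, order gives the robot as it stands.
- The arm moves only by the tool carry_out, never from a script. Its argument "targets" is a list of rows, each an object of numbers: "x", "y", "z": the shift along the tool's x, y, z in cm; "spin": the turn about the tool's y in degrees. In form: [{"x": .., "y": .., "z": .., "spin": ..}, ...]. A call has 1 to 12 rows; each row is the pose to reach, as a shift and turn from the pose commanded when the call began, along the tool's axes at that moment; what a row does not reach only later rows make up. A row lasts 1/8 s, in which the tool goes at most 62.5 mm and 10.7 degrees, less where a joint would pass 70% of its speed; a pose out of reach is approached as far as the arm can. A call with a gripper value outside its range is refused whole. "fingers" is the closure in counts, from 0 (fully open) to 255 (shut), set as the call begins (left out, the last holds). The fingers move at their own pace and stop on an object; the grip force is fixed at half the most. Time passes only in rows, so rows that repeat a pose let the fingers close. It gives the time, the measured TCP pose, the force and the opening at its end, in the units of the state.
- ctrl.sense(): the state, without advancing time (a new reading comes with each control period).
- imaging.grab_frame(name): name is "scene" or "top" or "wrist"; returns the picture (420x560x3 uint8, red, green, blue); there is no depth.
- imaging.camera_info(name): a dict with "fx", "fy", "cx", "cy" (pixels), "eye" and "orientation" of the camera in the world. Camera axes: x right, y down, z forward; pixel columns grow to the right and rows downward; lengths in m; the calibration is good to about 2 mm. The wrist camera is an equidistant fisheye: a pixel r from the principal point sees the ray r / f radians off the axis. A picture is of the moment at which its call begins: read the wrist's pose just before it. camera_info takes no time and is no camera call; for the wrist camera it gives the pose at the moment of the call.
- order.close_job(): hands the job in, once; it reports no verdict.
The state is a dict: "time_s": time; "joints": joint angles; "qd": joint speeds; "joint_efforts": joint torques, N m; "ee_pos": TCP position; "tool_rot": TCP orientation; "wrist_force": force on the tool from outside, world axes, zero at the start; "ft_torque": the same for the moment, N m; "finger_gap": finger opening in m.
Only numpy, scipy, OpenCV 4.12 (cv2) and the standard library are available. Lean on these libraries where they do the work, as an engineer would, in place of code of your own. Each camera call takes 0.05 s, during which the arm holds its last target. There are 200 camera calls.

### The job

Slide the mortar prism along the channel of the jig until it bears on the rubber head of the stop bolt, then push the toggle clamp's handle all the way down past its dead point so that the pad holds the prism there, and let go. The mortar chips easily and the clamp is light: feel your way and press neither the prism on the bolt nor the handle with more than 25 N. Leave the other things on the bench where they are.

Things in the scene. Friction and masses are not known exactly. Their poses are not given: they have to be found in the camera images.
- jig: Fixed steel jig, bed 260 x 315 mm, 12 mm thick. Origin at bench level; y along the channel towards the stop, z up, x away from the robot at yaw 0. The prism's channel runs along y at x = -55 mm between rails 46 mm apart inside, tops 24 mm above the bench; open at its -y end. The clamp stands at y = 0: its pad comes down at x = -55 mm, its handle points to +x.
- clamp_pivot (a point): Pivot of the clamp's handle, fixed on the jig at its x = 49, y = 0, z = 95 mm; the handle turns about the jig's y axis. The clamp's arm and pad stand up to about 125 mm above the bench when open.
- stop: Fixed bracket at the channel's +y end, 58 x 14 x 46 mm; origin at its foot, at jig x = -55, y = 127, z = 12 mm. An adjustable bolt sticks out of it to -y, its 24 mm round rubber head (gives 1 mm per 8 N) centred 22 mm above the bed. Its setting differs every time and is not measured: the head's face lies 27 to 51 mm to -y of this origin; find it by feel or sight.
- prism_center (a point): Centre of the grey mortar prism, 40 x 160 x 40 mm high, about 0.57 kg; y along its length, z up. It lies on the bed in the channel, short of the bolt by some 25 to 105 mm, with 3 mm play to either rail. It slides with a drag of about 2 to 6 N.
- handle_end (a point): Centre of the rounded free end (radius 11 mm) of the clamp's handle, a black rubber-gripped round bar of 22 mm diameter; this point is 105 mm from the handle's pivot. With the clamp open the handle stands 63 degrees (1.1 rad) above level and is sprung weakly open. The rubber is grippy: a finger tip resting on it does not slide, it rolls.
- handle (a joint): Angle of the clamp's handle, rad: 0 open, 1.1 at its hard stop, handle level. The pad meets a prism at about 0.65; the effort at the handle's end then rises to some 7 N, falls to nothing at the dead point at 1.0, and beyond it the handle goes down to its stop by itself and stays locked. Let go earlier, it springs back.
- spare: A second mortar prism, 40 x 160 x 40 mm, lying on the bench away from the jig; origin under its centre. Leave it alone.
- cup: Steel cup, 84 mm across and 100 mm high, origin at its foot. Leave it alone.
- trowel: Spatula lying on the bench, about 280 mm long along its x, origin under its middle. Leave it alone.
- jar: White jar, 70 mm across and 100 mm high, origin at its foot. Leave it alone.
Mind the look-alikes: they are no part of the job. What is shaped like the part that bears prism_center but blue or turquoise is not meant.

How it is judged:
By the outcome, as a careful person would: the job done as asked, in the order asked, and still so for the second after the job is handed in, with the robot touching nothing.
It also fails if it takes over 72 s, if anything falls off the work surface, if the arm or the gripper's body presses on something with over 40 N, if the wrist force passes 120 N, or if a joint passes its speed limit or range.

## Working session

There is one attempt and no reset: what is moved stays moved. The work goes in short steps, Python scripts to look and compute and a tool call to move; the robot and the scene stay as the last step left them, time stands still between calls to the robot, and variables do not carry over. Pictures are saved under pics/ and viewed, about 8 in all and at most 12, crops included, and the job is handed in when it is done.

Besides the shell and the picture viewer there is one more tool, called after "Request:" by a JSON object that holds its "api" and its "payload", one argument or row to a line. carry_out: Moves the arm, as the interface text tells. Its arguments: {"type":"object","properties":{"targets":{"type":"array"},"fingers":{"type":"number"}},"required":["targets"]}

```bash
mkdir -p pics; python3 - <<'E'
from rig import ctrl, imaging
import cv2,json
s=ctrl.sense();print(s['time_s'],s['ee_pos'],s['tool_rot'],s['finger_gap'],ctrl.pinch_z)
for n in ("scene","top"):
    print(imaging.camera_info(n))
    cv2.imwrite(f"pics/{n}0.png",imaging.grab_frame(n)[:,:,::-1])
E
```

```text
0.0 [0.21402241 0.58653925 0.23048034] [[ 3.42591177e-01 -4.62903705e-04 -9.39484471e-01]
 [ 9.39482870e-01 -1.74210381e-03  3.42591451e-01]
 [-1.79526633e-03 -9.99998375e-01 -1.61939292e-04]] 0.08522874873688492 0.0187
{'fx': 410.56387064610374, 'fy': 410.56387064610374, 'cx': 278.35724434650774, 'cy': 208.51629379759842, 'eye': array([ 1.3975067 , -0.56300041,  1.02925672]), 'orientation': array([[ 0.50135269,  0.58047592, -0.64163322],
       [ 0.86516502, -0.34627499,  0.36274388],
       [-0.01161745, -0.73698123, -0.67581336]])}
{'fx': 478.13547240031824, 'fy': 478.13547240031824, 'cx': 279.02872773707395, 'cy': 204.37578359064545, 'eye': array([ 0.49042645, -0.0721496 ,  1.46247735]), 'orientation': array([[ 0.01267251, -0.99866191,  0.05013775],
       [-0.99976081, -0.01354841, -0.01716878],
       [ 0.0178251 , -0.04990818, -0.99859473]])}
```

View pics/scene0.png

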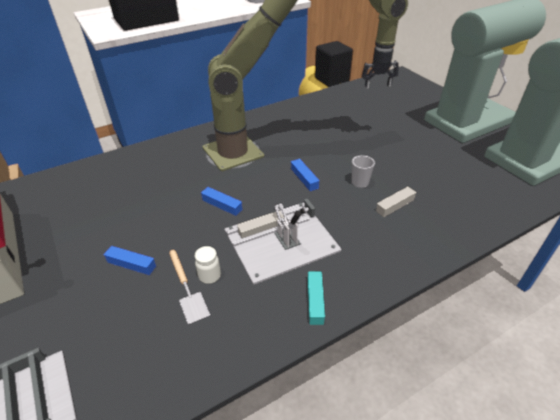

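View pics/top0.png

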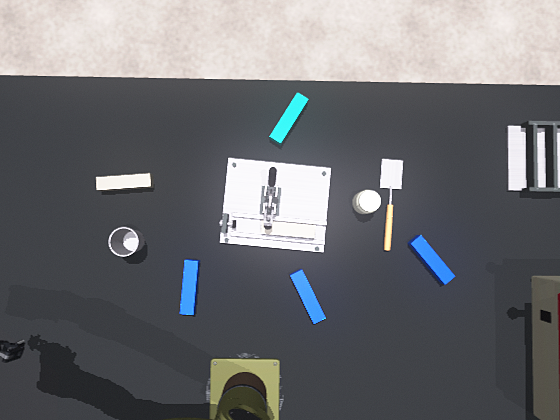

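Candidates for the prism, in top-camera pixels:
- The grey one in the jig channel at about (285,229).
- The spare on the bench at (123,182).
- Blue ones at (190,287), (307,297) and (432,260), and a turquoise one at (289,118).

The description picks the grey one in the channel. I'll check it in a close crop.

```bash
cat > h.py <<'E'
import numpy as np,cv2
from rig import ctrl,imaging
def ray(n,u,v,z):
    c=imaging.camera_info(n);d=c['orientation']@np.array([(u-c['cx'])/c['fx'],(v-c['cy'])/c['fy'],1]);e=c['eye']
    return e+d*(z-e[2])/d[2]
def proj(n,P):
    c=imaging.camera_info(n);q=(np.asarray(P)-c['eye'])@c['orientation']
    return np.c_[c['fx']*q[:,0]/q[:,2]+c['cx'],c['fy']*q[:,1]/q[:,2]+c['cy']]
E
python3 - <<'E'
from h import *
im=cv2.imread('pics/top0.png')[150:260,212:340]
cv2.imwrite('pics/top0c.png',cv2.resize(im,None,fx=6,fy=6,interpolation=cv2.INTER_CUBIC)[:600])
# bed outline
full=cv2.imread('pics/top0.png');g=full.min(2)
m=np.zeros_like(g);m[150:260,212:340]=g[150:260,212:340]>90
m=cv2.morphologyEx(m,cv2.MORPH_CLOSE,np.ones((25,25)))
c=max(cv2.findContours(m,0,2)[0],key=cv2.contourArea)
b=cv2.boxPoints(cv2.minAreaRect(c));print(b)
P=np.array([ray('top',u,v,.012) for u,v in b]);print(P,P.mean(0))
d=np.diff(P,axis=0)[:,:2];print(np.linalg.norm(d,axis=1),np.degrees(np.arctan2(d[:,1],d[:,0])))
E
```

```text
[[217.07973 254.60455]
 [223.19527 147.58258]
 [343.54517 154.45972]
 [337.42963 261.4817 ]]
[[ 0.40909781  0.08778412  0.012     ]
 [ 0.73434268  0.07539307  0.012     ]
 [ 0.71891481 -0.29266118  0.012     ]
 [ 0.39262249 -0.27603802  0.012     ]] [ 0.56374445 -0.1013805   0.012     ]
[0.32548082 0.36837746 0.32671548] [ -2.18177667 -92.40028353 177.08355351]
```

View pics/top0c.png

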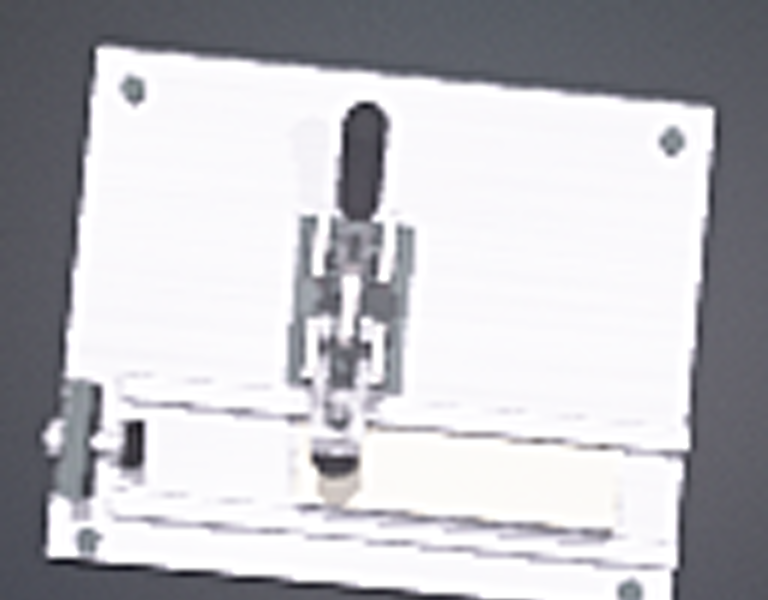

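The crop shows the grey prism in the channel, spanning crop x≈292–614 and y≈425–530. The bolt head's face is at crop (145,443), the handle end at crop (366,115), and the bed corners at TL(100,45), TR(716,105) and BL(47,558). The prism choice is confirmed.

```bash
python3 - <<'E'
from h import *
f=lambda x,y,z: ray('top',212+(x+.5)/6-.5,150+(y+.5)/6-.5,z)
TL,TR,BL=f(100,45,.012),f(716,105,.012),f(47,558,.012)
print(TL,TR,BL,np.linalg.norm(TR-TL),np.linalg.norm(BL-TL))
e=TL-TR;yaw=np.arctan2(-e[0],e[1]);e2=TL-BL;yaw2=np.arctan2(e2[1],e2[0])
C=(TR+BL)/2;print('yaws',np.degrees([yaw,yaw2]),'C',C)
yaw=(yaw+yaw2)/2;R=np.array([[np.cos(yaw),-np.sin(yaw)],[np.sin(yaw),np.cos(yaw)]])
J=lambda p:((p[:2]-C[:2])@R).round(4)
for n,p in dict(head=f(145,443,.034),prR=f(614,490,.052),prRlow=f(612,530,.052),prL=f(292,460,.052),bracket=f(82,440,.058),hand=f(366,113,.189),pad=f(336,460,.11)).items(): print(n,p.round(4),J(p))
print('hand pred',C[:2]+R@[.049+.105*np.cos(1.1),0])
E
```

```text
[0.70542943 0.0594829  0.012     ] [ 0.67949167 -0.25420669  0.012     ] [0.44532337 0.08143569 0.012     ] 0.31476010328616355 0.26103081530467326
yaws [-4.72680979 -4.82429549] C [ 0.56240752 -0.0863855   0.012     ]
head [0.5036 0.0316 0.034 ] [-0.0685  0.1127]
prR [ 0.4833 -0.2003  0.052 ] [-0.0694 -0.1201]
prRlow [ 0.4636 -0.1995  0.052 ] [-0.089 -0.121]
prL [ 0.496  -0.0419  0.052 ] [-0.0699  0.0388]
bracket [0.5044 0.0606 0.058 ] [-0.07    0.1416]
hand [ 0.6505 -0.0756  0.189 ] [0.0869 0.0181]
pad [ 0.496  -0.0639  0.11  ] [-0.068   0.0169]
hand pred [ 0.65869967 -0.09443   ]
```

```bash
cat >> h.py <<'E'
yaw=np.radians(-4.78);R2=np.array([[np.cos(yaw),-np.sin(yaw)],[np.sin(yaw),np.cos(yaw)]]);O=np.array([.5495,-.0701])
def W(x,y,z): return np.r_[O+R2@[x,y],z]
def plan(*pts):
    s=ctrl.sense();T=np.asarray(s['tool_rot']);p=np.asarray(s['ee_pos'])
    rel=R2.T@(p[:2]-O);print('t',s['time_s'],'jig tcp',rel.round(4),p[2].round(4),'F jig',(R2.T@s['wrist_force'][:2]).round(2),round(s['wrist_force'][2],2))
    a=np.degrees(np.arctan2(T[1,2],T[0,2]));print('spin for tool z->jig y',(a-(90+np.degrees(yaw))),' joints7',s['joints'][6])
    for q in pts: print((T.T@(np.asarray(q)-p)*100).round(2))
E
python3 - <<'E'
from h import *
plan((.42,.35,.23),(.47,.0,.25),W(-.055,-.165,.2))
E
```

```text
t 0.1 jig tcp [-0.389   0.6265] 0.2306 F jig [0.28 0.55] 0.6
spin for tool z->jig y 74.74380191661385  joints7 -0.2151051154183995
[-15.17   0.09 -27.46]
[-46.34  -1.86 -44.15]
[-67.56   3.18 -53.05]
```

Request:
{"api": "carry_out", "payload": {
  "targets": [
    {"x": -2.5, "y": 0, "z": -4.6, "spin": 7},
    {"x": -5, "y": 0, "z": -9.2, "spin": 14},
    {"x": -7.5, "y": -0.5, "z": -13.8, "spin": 21},
    {"x": -10, "y": -0.5, "z": -18.4, "spin": 28},
    {"x": -12.5, "y": -1, "z": -23, "spin": 36},
    {"x": -15.2, "y": -1, "z": -27.5, "spin": 44},
    {"x": -20, "y": -1.5, "z": -30.5, "spin": 52},
    {"x": -25, "y": -1.5, "z": -33, "spin": 60},
    {"x": -30, "y": -1.8, "z": -36, "spin": 68},
    {"x": -35, "y": -1.8, "z": -38.5, "spin": 74.7},
    {"x": -40, "y": -1.8, "z": -41, "spin": 74.7},
    {"x": -45, "y": -1.8, "z": -43.5, "spin": 74.7}
  ],
  "fingers": 255
}}

```text
time_s: 1.6
ee_pos: [0.4685, 0.0137, 0.2492]
tool_rot: [[0.997, -0.0, 0.082], [-0.082, 0.0, 0.997], [-0.0, -1.0, 0.0]]
wrist_force: [1.8, 0.7, -0.2]
finger_gap: 0.0001
```

```bash
python3 - <<'E'
from h import *
plan(W(-.055,-.165,.2),W(-.055,-.165,.04))
E
```

```text
t 1.6 jig tcp [-0.0877  0.0768] 0.2492 F jig [1.72 0.9 ] -0.24
spin for tool z->jig y 0.06398668893211834  joints7 -0.118924476074377
[  3.24   4.92 -24.18]
[  3.24  20.92 -24.18]
```

Request:
{"api": "carry_out", "payload": {
  "targets": [
    {"x": 0.5, "y": 0, "z": -6},
    {"x": 1.5, "y": 0, "z": -12},
    {"x": 3.2, "y": 1, "z": -18},
    {"x": 3.2, "y": 4, "z": -22},
    {"x": 3.2, "y": 7, "z": -24.2},
    {"x": 3.2, "y": 11, "z": -24.2},
    {"x": 3.2, "y": 15, "z": -24.2},
    {"x": 3.2, "y": 18, "z": -24.2},
    {"x": 3.2, "y": 20, "z": -24.2},
    {"x": 3.2, "y": 20.9, "z": -24.2},
    {"x": 3.2, "y": 20.9, "z": -24.2}
  ]
}}

```text
schema error: expected keys x, y, z, spin
```

```bash
python3 - <<'E'
from h import *
plan(W(-.055,-.1465,.04))
cv2.imwrite('pics/w1.png',imaging.grab_frame('wrist')[:,:,::-1])
cv2.imwrite('pics/t1.png',cv2.resize(imaging.grab_frame('top')[150:260,212:340,::-1],None,fx=5,fy=5,interpolation=cv2.INTER_CUBIC))
E
```

```text
t 1.6 jig tcp [-0.0877  0.0768] 0.2492 F jig [1.72 0.9 ] -0.24
spin for tool z->jig y 0.06398668893211834  joints7 -0.118924476074377
[  3.24  20.92 -22.33]
```

View pics/w1.png

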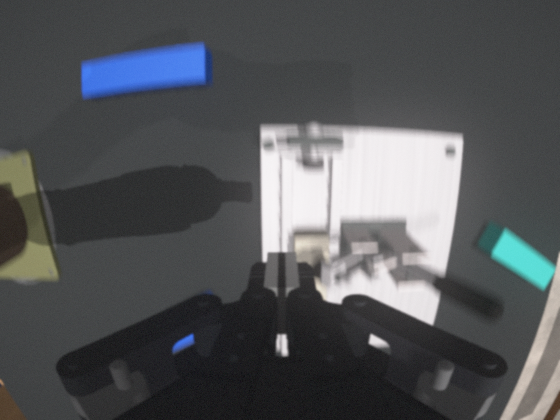

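The move was refused because a row left out spin, so the wrist picture (view 4) is from the old pose. It shows the jig ahead, with the bolt head at about (312,150) and the prism's front end at about (310,245). The handle is on the right, ending near (490,305). I'll repeat the move with spin included.

Request:
{"api": "carry_out", "payload": {
  "targets": [
    {"x": 0.5, "y": 0, "z": -6, "spin": 0},
    {"x": 1.5, "y": 0, "z": -12, "spin": 0},
    {"x": 3.2, "y": 1, "z": -18, "spin": 0},
    {"x": 3.2, "y": 4, "z": -22, "spin": 0},
    {"x": 3.2, "y": 7, "z": -24.2, "spin": 0},
    {"x": 3.2, "y": 11, "z": -24.2, "spin": 0},
    {"x": 3.2, "y": 15, "z": -24.2, "spin": 0},
    {"x": 3.2, "y": 18, "z": -24.2, "spin": 0},
    {"x": 3.2, "y": 20, "z": -24.2, "spin": 0},
    {"x": 3.2, "y": 20.9, "z": -24.2, "spin": 0},
    {"x": 3.2, "y": 20.9, "z": -24.2, "spin": 0}
  ]
}}

```text
time_s: 3.08
ee_pos: [0.4804, -0.2281, 0.04]
tool_rot: [[0.997, -0.001, 0.082], [-0.082, 0.001, 0.997], [-0.001, -1.0, 0.0]]
wrist_force: [-0.6, 0.1, 0.6]
finger_gap: -0.0001
```

```bash
python3 - <<'E'
from h import *
plan(W(-.055,-.1465,.04))
cv2.imwrite('pics/w2.png',imaging.grab_frame('wrist')[:,:,::-1])
E
```

```text
t 3.075 jig tcp [-0.0557 -0.1632] 0.04 F jig [-0.6   0.07] 0.64
spin for tool z->jig y 0.0528733225408331  joints7 0.36403067186978955
[ 0.07 -0.    1.67]
```

View pics/w2.png

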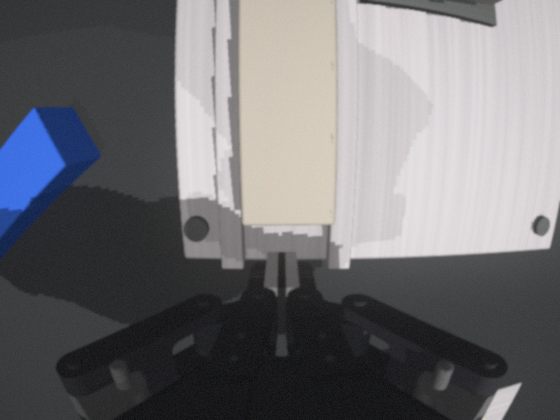

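Fingers are centred in the channel, about 17 mm behind the prism's near end, which spans (240–335, 222) in the picture. Now I'll push gently.

Request:
{"api": "carry_out", "payload": {
  "targets": [
    {"x": 0.1, "y": 0, "z": 0.6, "spin": 0},
    {"x": 0.1, "y": 0, "z": 1.1, "spin": 0},
    {"x": 0.1, "y": 0, "z": 1.4, "spin": 0},
    {"x": 0.1, "y": 0, "z": 1.6, "spin": 0},
    {"x": 0.1, "y": 0, "z": 1.8, "spin": 0},
    {"x": 0.1, "y": 0, "z": 2.0, "spin": 0},
    {"x": 0.1, "y": 0, "z": 2.3, "spin": 0},
    {"x": 0.1, "y": 0, "z": 2.6, "spin": 0},
    {"x": 0.1, "y": 0, "z": 2.9, "spin": 0},
    {"x": 0.1, "y": 0, "z": 3.2, "spin": 0}
  ]
}}

```text
time_s: 4.38
ee_pos: [0.4844, -0.1978, 0.0405]
tool_rot: [[0.996, 0.001, 0.084], [-0.084, -0.002, 0.996], [0.001, -1.0, -0.002]]
wrist_force: [-0.8, -4.4, 2.9]
finger_gap: -0.0003
```

Request:
{"api": "carry_out", "payload": {
  "targets": [
    {"x": 0, "y": 0, "z": 0.4, "spin": 0},
    {"x": 0, "y": 0, "z": 0.8, "spin": 0},
    {"x": 0, "y": 0, "z": 1.2, "spin": 0},
    {"x": 0, "y": 0, "z": 1.6, "spin": 0},
    {"x": 0, "y": 0, "z": 2.0, "spin": 0},
    {"x": 0, "y": 0, "z": 2.4, "spin": 0},
    {"x": 0, "y": 0, "z": 2.8, "spin": 0},
    {"x": 0, "y": 0, "z": 3.2, "spin": 0},
    {"x": 0, "y": 0, "z": 3.6, "spin": 0},
    {"x": 0, "y": 0, "z": 4.0, "spin": 0},
    {"x": 0, "y": 0, "z": 4.3, "spin": 0},
    {"x": 0, "y": 0, "z": 4.5, "spin": 0}
  ]
}}

```text
time_s: 5.88
ee_pos: [0.488, -0.1528, 0.0405]
tool_rot: [[0.996, 0.001, 0.084], [-0.084, -0.001, 0.996], [0.001, -1.0, -0.001]]
wrist_force: [-0.5, -4.8, 2.6]
finger_gap: 0.0001
```

```bash
python3 - <<'E'
from h import *
plan()
cv2.imwrite('pics/t2.png',cv2.resize(imaging.grab_frame('top')[150:260,212:340,::-1],None,fx=6,fy=6,interpolation=cv2.INTER_CUBIC)[60:])
E
```

```text
t 5.875 jig tcp [-0.0544 -0.0875] 0.0405 F jig [-0.09 -4.78] 2.63
spin for tool z->jig y -0.0322594863353487  joints7 0.27397117031069496
```

View pics/t2.png

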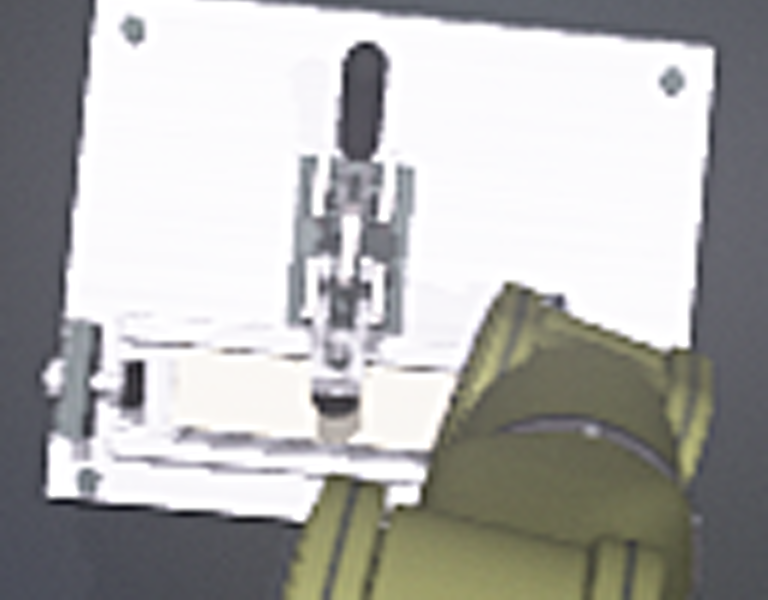

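The prism's front is at crop x≈168 and the head's face at ≈145, a gap of about 12 mm. I'll creep from here.

Request:
{"api": "carry_out", "payload": {
  "targets": [
    {"x": 0, "y": 0, "z": 0.2, "spin": 0},
    {"x": 0, "y": 0, "z": 0.4, "spin": 0},
    {"x": 0, "y": 0, "z": 0.6, "spin": 0},
    {"x": 0, "y": 0, "z": 0.7, "spin": 0},
    {"x": 0, "y": 0, "z": 0.8, "spin": 0},
    {"x": 0, "y": 0, "z": 0.9, "spin": 0}
  ]
}}

```text
time_s: 6.68
ee_pos: [0.4887, -0.1439, 0.0405]
tool_rot: [[0.996, 0.001, 0.084], [-0.084, -0.001, 0.996], [0.001, -1.0, -0.001]]
wrist_force: [-0.3, -5.6, 4.0]
finger_gap: -0.0001
```

Request:
{"api": "carry_out", "payload": {
  "targets": [
    {"x": 0, "y": 0, "z": 0.1, "spin": 0},
    {"x": 0, "y": 0, "z": 0.15, "spin": 0}
  ]
}}

```text
time_s: 6.92
ee_pos: [0.4888, -0.1424, 0.0405]
tool_rot: [[0.996, 0.001, 0.084], [-0.084, -0.001, 0.996], [0.001, -1.0, -0.001]]
wrist_force: [0.4, -6.2, 3.0]
finger_gap: -0.0001
```

Request:
{"api": "carry_out", "payload": {
  "targets": [
    {"x": 0, "y": 0, "z": 0.07, "spin": 0},
    {"x": 0, "y": 0, "z": 0.12, "spin": 0}
  ]
}}

```text
time_s: 7.18
ee_pos: [0.4889, -0.1413, 0.0405]
tool_rot: [[0.996, 0.001, 0.084], [-0.084, -0.001, 0.996], [0.001, -1.0, -0.001]]
wrist_force: [0.1, -5.3, 3.4]
finger_gap: 0.0003
```

Request:
{"api": "carry_out", "payload": {
  "targets": [
    {"x": 0, "y": 0, "z": 0.05, "spin": 0},
    {"x": 0, "y": 0, "z": 0.1, "spin": 0}
  ]
}}

```text
time_s: 7.42
ee_pos: [0.489, -0.1403, 0.0405]
tool_rot: [[0.996, 0.001, 0.084], [-0.084, -0.001, 0.996], [0.001, -1.0, -0.001]]
wrist_force: [0.1, -5.2, 2.9]
finger_gap: 0.0001
```

Request:
{"api": "carry_out", "payload": {
  "targets": [
    {"x": 0, "y": 0, "z": 0.05, "spin": 0},
    {"x": 0, "y": 0, "z": 0.08, "spin": 0}
  ]
}}

```text
time_s: 7.68
ee_pos: [0.489, -0.1395, 0.0405]
tool_rot: [[0.996, 0.0, 0.084], [-0.084, -0.001, 0.996], [0.001, -1.0, -0.001]]
wrist_force: [-0.9, -5.3, 3.0]
finger_gap: -0.0
```

Request:
{"api": "carry_out", "payload": {
  "targets": [
    {"x": 0, "y": 0, "z": 0.05, "spin": 0},
    {"x": 0, "y": 0, "z": 0.08, "spin": 0}
  ]
}}

```text
time_s: 7.92
ee_pos: [0.4891, -0.1387, 0.0405]
tool_rot: [[0.996, 0.001, 0.084], [-0.084, -0.001, 0.996], [0.001, -1.0, -0.001]]
wrist_force: [-0.8, -4.8, 4.1]
finger_gap: 0.0
```

Request:
{"api": "carry_out", "payload": {
  "targets": [
    {"x": 0, "y": 0, "z": 0.05, "spin": 0},
    {"x": 0, "y": 0, "z": 0.08, "spin": 0}
  ]
}}

```text
time_s: 8.18
ee_pos: [0.4892, -0.1379, 0.0405]
tool_rot: [[0.996, 0.001, 0.084], [-0.084, -0.001, 0.996], [0.001, -1.0, -0.001]]
wrist_force: [-0.7, -5.3, 3.5]
finger_gap: -0.0001
```

Request:
{"api": "carry_out", "payload": {
  "targets": [
    {"x": 0, "y": 0, "z": 0.05, "spin": 0},
    {"x": 0, "y": 0, "z": 0.08, "spin": 0}
  ]
}}

```text
time_s: 8.43
ee_pos: [0.4892, -0.1375, 0.0405]
tool_rot: [[0.996, 0.001, 0.084], [-0.084, -0.002, 0.996], [0.001, -1.0, -0.002]]
wrist_force: [-0.2, -6.2, 3.5]
finger_gap: 0.0005
```

Request:
{"api": "carry_out", "payload": {
  "targets": [
    {"x": 0, "y": 0, "z": 0.03, "spin": 0},
    {"x": 0, "y": 0, "z": 0.05, "spin": 0}
  ]
}}

```text
time_s: 8.68
ee_pos: [0.4892, -0.1374, 0.0405]
tool_rot: [[0.996, 0.001, 0.085], [-0.085, -0.002, 0.996], [0.001, -1.0, -0.002]]
wrist_force: [0.0, -7.1, 2.4]
finger_gap: 0.0001
```

Request:
{"api": "carry_out", "payload": {
  "targets": [
    {"x": 0, "y": 0, "z": 0.03, "spin": 0},
    {"x": 0, "y": 0, "z": 0.05, "spin": 0}
  ]
}}

```text
time_s: 8.93
ee_pos: [0.4892, -0.1373, 0.0405]
tool_rot: [[0.996, 0.001, 0.085], [-0.085, -0.003, 0.996], [0.001, -1.0, -0.003]]
wrist_force: [-0.7, -8.5, 1.9]
finger_gap: 0.0003
```

Request:
{"api": "carry_out", "payload": {
  "targets": [
    {"x": 0, "y": 0, "z": 0.05, "spin": 0},
    {"x": 0, "y": 0, "z": 0.1, "spin": 0},
    {"x": 0, "y": 0, "z": 0.1, "spin": 0}
  ]
}}

```text
time_s: 9.3
ee_pos: [0.4893, -0.137, 0.0405]
tool_rot: [[0.996, 0.001, 0.086], [-0.086, -0.004, 0.996], [0.001, -1.0, -0.003]]
wrist_force: [-0.3, -9.3, 2.3]
finger_gap: -0.0
```

Request:
{"api": "carry_out", "payload": {
  "targets": [
    {"x": 0, "y": 0, "z": 0.05, "spin": 0},
    {"x": 0, "y": 0, "z": 0.08, "spin": 0},
    {"x": 0, "y": 0, "z": 0.08, "spin": 0}
  ]
}}

```text
time_s: 9.68
ee_pos: [0.4893, -0.1369, 0.0405]
tool_rot: [[0.996, 0.001, 0.087], [-0.087, -0.004, 0.996], [0.001, -1.0, -0.004]]
wrist_force: [-0.7, -9.6, 1.9]
finger_gap: -0.0
```

Request:
{"api": "carry_out", "payload": {
  "targets": [
    {"x": 0, "y": 0, "z": 0.06, "spin": 0},
    {"x": 0, "y": 0, "z": 0.12, "spin": 0},
    {"x": 0, "y": 0, "z": 0.12, "spin": 0}
  ]
}}

```text
time_s: 10.05
ee_pos: [0.4894, -0.1365, 0.0405]
tool_rot: [[0.996, 0.001, 0.087], [-0.087, -0.005, 0.996], [0.002, -1.0, -0.005]]
wrist_force: [-0.2, -12.4, 1.8]
finger_gap: -0.0
```

Request:
{"api": "carry_out", "payload": {
  "targets": [
    {"x": 0, "y": 0, "z": -0.3, "spin": 0},
    {"x": 0, "y": 0, "z": -0.6, "spin": 0},
    {"x": 0, "y": 0, "z": -1.5, "spin": 0},
    {"x": 0, "y": 0, "z": -3, "spin": 0},
    {"x": 0, "y": -3, "z": -4.5, "spin": 0},
    {"x": 0, "y": -8, "z": -5, "spin": 0},
    {"x": 0, "y": -13, "z": -5, "spin": 0},
    {"x": 0, "y": -18, "z": -5, "spin": 0},
    {"x": 0, "y": -20, "z": -5, "spin": 0},
    {"x": 0, "y": -20, "z": -5, "spin": 0}
  ]
}}

```text
time_s: 11.3
ee_pos: [0.4859, -0.1827, 0.2416]
tool_rot: [[0.997, 0.003, 0.083], [-0.083, -0.001, 0.997], [0.003, -1.0, -0.001]]
wrist_force: [-0.7, 0.2, -0.9]
finger_gap: -0.0002
```

```bash
python3 - <<'E'
from h import *
plan(W(.09,0,.23),W(.09,0,.203))
cv2.imwrite('pics/t3.png',cv2.resize(imaging.grab_frame('top')[150:260,212:340,::-1],None,fx=6,fy=6,interpolation=cv2.INTER_CUBIC)[60:])
E
```

```text
t 11.3 jig tcp [-0.054  -0.1175] 0.2416 F jig [-0.72  0.15] -0.92
spin for tool z->jig y -0.00014937888212784856  joints7 0.2830137970006357
[14.39  1.2  11.75]
[14.39  3.9  11.76]
```

View pics/t3.png

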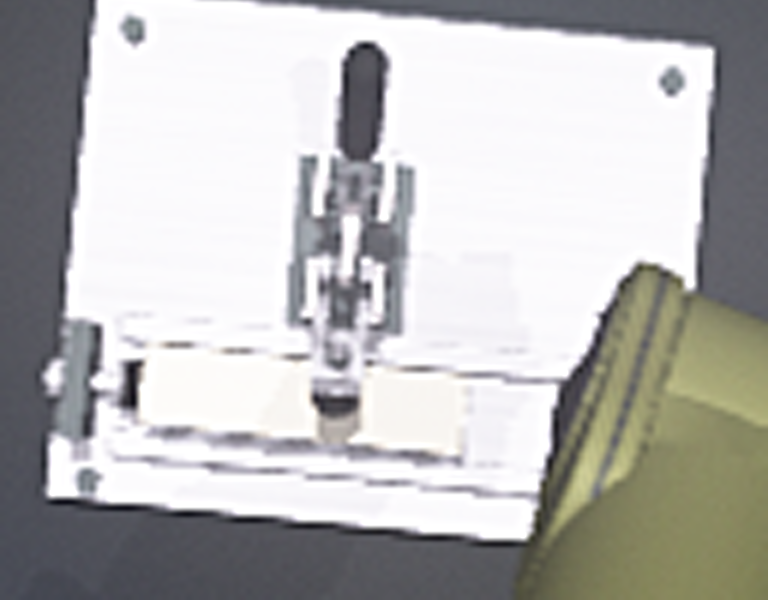

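The prism now touches the bolt head at crop x≈138. The handle's end is centred near (366,65) in this crop, which gives jig (0.096, 0.003). Next I'll go above the handle.

Request:
{"api": "carry_out", "payload": {
  "targets": [
    {"x": 3.5, "y": 0, "z": 3, "spin": 0},
    {"x": 7, "y": 0, "z": 6, "spin": 0},
    {"x": 11, "y": 0, "z": 9, "spin": 0},
    {"x": 14.3, "y": 0, "z": 11.9, "spin": 0},
    {"x": 14.3, "y": 1.5, "z": 11.9, "spin": 0},
    {"x": 14.3, "y": 3, "z": 11.9, "spin": 0},
    {"x": 14.3, "y": 3.5, "z": 11.9, "spin": 0},
    {"x": 14.3, "y": 3.5, "z": 11.9, "spin": 0}
  ]
}}

```text
time_s: 12.35
ee_pos: [0.6367, -0.0761, 0.2047]
tool_rot: [[0.996, -0.002, 0.084], [-0.084, -0.0, 0.996], [-0.002, -1.0, -0.0]]
wrist_force: [-0.7, -0.9, -0.4]
finger_gap: 0.0001
```

```bash
python3 - <<'E'
from h import *
plan()
cv2.imwrite('pics/w3.png',imaging.grab_frame('wrist')[:,:,::-1])
E
```

```text
t 12.35 jig tcp [0.0874 0.0013] 0.2047 F jig [-0.66 -0.94] -0.36
spin for tool z->jig y -0.05430666630903147  joints7 0.06729361303194271
```

View pics/w3.png

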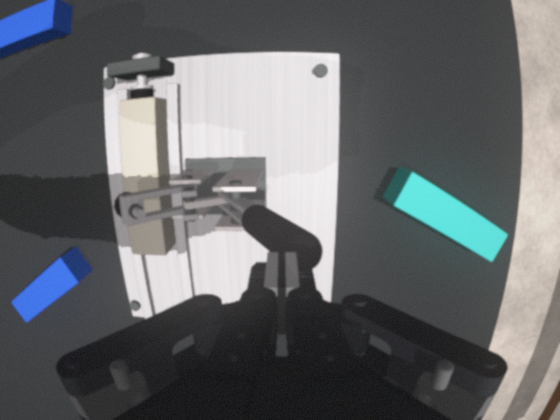

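The handle's round end shows at about (303,247), just ahead and to the right of the fingertips at (282,255). I'll check this with the fisheye model.

```bash
python3 - <<'E'
from h import *
c=imaging.camera_info('wrist')
def fp(P):
    q=(np.asarray(P)-c['eye'])@c['orientation'];r=np.hypot(q[0],q[1]);t=np.arctan2(r,q[2])
    return (c['cx']+c['fx']*t*q[0]/r,c['cy']+c['fy']*t*q[1]/r)
s=ctrl.sense();print('tcp',np.round(fp(s['ee_pos'])))
for y in(-.005,0,.005): print(y,np.round([fp(W(.0966,y,.1886)),fp(W(.0966+.0052,y,.1886+.0097)),fp(W(.0966-.011*.89,y,.1886+.011*.45)),fp(W(.0966+.011*.89,y,.1886-.011*.45))]))
E
```

```text
tcp [282. 268.]
-0.005 [[298. 266.]
 [309. 274.]
 [280. 270.]
 [315. 262.]]
0 [[298. 257.]
 [309. 265.]
 [280. 261.]
 [315. 253.]]
0.005 [[298. 248.]
 [309. 256.]
 [280. 252.]
 [316. 245.]]
```

Request:
{"api": "carry_out", "payload": {
  "targets": [
    {"x": 0.2, "y": 0, "z": 0.25, "spin": 0},
    {"x": 0.2, "y": 0.2, "z": 0.25, "spin": 0},
    {"x": 0.2, "y": 0.4, "z": 0.25, "spin": 0},
    {"x": 0.2, "y": 0.5, "z": 0.25, "spin": 0},
    {"x": 0.2, "y": 0.6, "z": 0.25, "spin": 0},
    {"x": 0.2, "y": 0.6, "z": 0.25, "spin": 0}
  ]
}}

```text
time_s: 13.15
ee_pos: [0.6399, -0.0727, 0.1993]
tool_rot: [[0.997, -0.0, 0.083], [-0.083, 0.0, 0.997], [-0.0, -1.0, 0.0]]
wrist_force: [-0.1, 0.5, 1.4]
finger_gap: 0.0001
```

```bash
python3 - <<'E'
from h import *
plan()
E
```

```text
t 13.15 jig tcp [0.0903 0.0049] 0.1993 F jig [-0.18  0.44] 1.45
spin for tool z->jig y 0.03591147325822419  joints7 0.0642386059713627
```

Request:
{"api": "carry_out", "payload": {
  "targets": [
    {"x": 0.5, "y": 0.35, "z": 0, "spin": 0},
    {"x": 1.0, "y": 0.6, "z": 0, "spin": 0},
    {"x": 1.5, "y": 0.9, "z": 0, "spin": 0},
    {"x": 2.0, "y": 1.25, "z": 0, "spin": 0},
    {"x": 2.45, "y": 1.6, "z": 0, "spin": 0},
    {"x": 2.9, "y": 1.95, "z": 0, "spin": 0},
    {"x": 2.9, "y": 1.95, "z": 0, "spin": 0}
  ]
}}

```text
time_s: 14.02
ee_pos: [0.6689, -0.075, 0.1793]
tool_rot: [[0.997, -0.001, 0.083], [-0.083, 0.0, 0.997], [-0.001, -1.0, 0.0]]
wrist_force: [2.2, 0.6, 3.1]
finger_gap: -0.0002
```

```bash
python3 - <<'E'
from h import *
plan()
cv2.imwrite('pics/s4.png',cv2.resize(imaging.grab_frame('scene')[150:300,180:380,::-1],None,fx=4,fy=4,interpolation=cv2.INTER_CUBIC))
E
```

```text
t 14.025 jig tcp [0.1194 0.0051] 0.1793 F jig [2.11 0.81] 3.13
spin for tool z->jig y 0.04565672075848681  joints7 0.06405424391009869
```

View pics/s4.png

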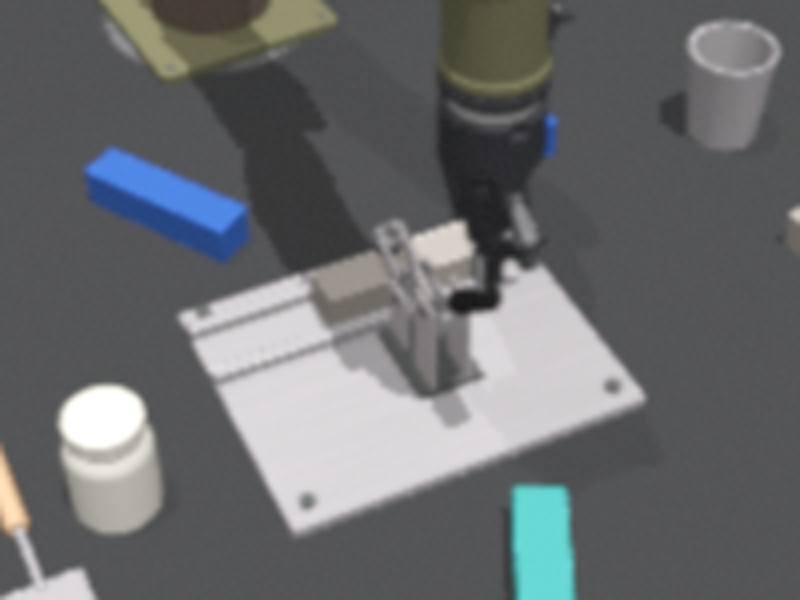

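The fingertip, at (492,285) in the crop, sits on the handle end and the handle is following at about 0.3 rad. Continuing along the arc.

Request:
{"api": "carry_out", "payload": {
  "targets": [
    {"x": 0.45, "y": 0.35, "z": 0, "spin": 0},
    {"x": 0.85, "y": 0.75, "z": 0, "spin": 0},
    {"x": 1.2, "y": 1.15, "z": 0, "spin": 0},
    {"x": 1.6, "y": 1.6, "z": 0, "spin": 0},
    {"x": 1.95, "y": 2.05, "z": 0, "spin": 0},
    {"x": 2.2, "y": 2.5, "z": 0, "spin": 0},
    {"x": 2.4, "y": 2.75, "z": 0, "spin": 0},
    {"x": 2.4, "y": 2.75, "z": 0, "spin": 0}
  ]
}}

```text
time_s: 15.08
ee_pos: [0.6928, -0.0771, 0.1521]
tool_rot: [[0.997, -0.0, 0.083], [-0.083, 0.0, 0.997], [-0.0, -1.0, 0.0]]
wrist_force: [-0.1, -0.6, 0.2]
finger_gap: -0.0003
```

Request:
{"api": "carry_out", "payload": {
  "targets": [
    {"x": 0.15, "y": 0.2, "z": 0, "spin": 0},
    {"x": 0.3, "y": 0.45, "z": 0, "spin": 0},
    {"x": 0.4, "y": 0.7, "z": 0, "spin": 0}
  ]
}}

```text
time_s: 15.45
ee_pos: [0.697, -0.0775, 0.1457]
tool_rot: [[0.997, 0.001, 0.083], [-0.083, 0.0, 0.997], [0.001, -1.0, 0.0]]
wrist_force: [-1.7, -0.2, 6.6]
finger_gap: -0.0
```

Request:
{"api": "carry_out", "payload": {
  "targets": [
    {"x": 0.1, "y": 0.25, "z": 0, "spin": 0},
    {"x": 0.25, "y": 0.5, "z": 0, "spin": 0},
    {"x": 0.35, "y": 0.75, "z": 0, "spin": 0}
  ]
}}

```text
time_s: 15.82
ee_pos: [0.7005, -0.0777, 0.1386]
tool_rot: [[0.997, 0.001, 0.083], [-0.083, 0.0, 0.997], [0.001, -1.0, 0.0]]
wrist_force: [-1.9, 0.9, 7.9]
finger_gap: -0.0002
```

Request:
{"api": "carry_out", "payload": {
  "targets": [
    {"x": 0.15, "y": 0.25, "z": 0, "spin": 0},
    {"x": 0.25, "y": 0.5, "z": 0, "spin": 0},
    {"x": 0.35, "y": 0.75, "z": 0, "spin": 0}
  ]
}}

```text
time_s: 16.2
ee_pos: [0.7037, -0.078, 0.131]
tool_rot: [[0.997, -0.0, 0.083], [-0.083, 0.0, 0.997], [-0.0, -1.0, 0.0]]
wrist_force: [-3.2, 0.2, 7.9]
finger_gap: 0.0003
```

Request:
{"api": "carry_out", "payload": {
  "targets": [
    {"x": 0.1, "y": 0.3, "z": 0, "spin": 0},
    {"x": 0.2, "y": 0.6, "z": 0, "spin": 0},
    {"x": 0.25, "y": 0.9, "z": 0, "spin": 0}
  ]
}}

```text
time_s: 16.58
ee_pos: [0.7066, -0.0783, 0.1217]
tool_rot: [[0.997, 0.001, 0.083], [-0.083, -0.0, 0.997], [0.001, -1.0, 0.0]]
wrist_force: [-1.3, 0.2, 5.5]
finger_gap: 0.0001
```

Request:
{"api": "carry_out", "payload": {
  "targets": [
    {"x": 0.1, "y": 0.3, "z": 0, "spin": 0},
    {"x": 0.15, "y": 0.6, "z": 0, "spin": 0},
    {"x": 0.2, "y": 0.9, "z": 0, "spin": 0}
  ]
}}

```text
time_s: 16.95
ee_pos: [0.7086, -0.0784, 0.1119]
tool_rot: [[0.997, 0.001, 0.083], [-0.083, -0.0, 0.997], [0.001, -1.0, -0.0]]
wrist_force: [1.9, 0.7, 0.1]
finger_gap: -0.0002
```

Request:
{"api": "carry_out", "payload": {
  "targets": [
    {"x": 0, "y": 0.15, "z": 0, "spin": 0},
    {"x": 0, "y": 0.3, "z": 0, "spin": 0},
    {"x": 0, "y": 0.45, "z": 0, "spin": 0},
    {"x": 0, "y": 0.55, "z": 0, "spin": 0}
  ]
}}

```text
time_s: 17.45
ee_pos: [0.7081, -0.0783, 0.1066]
tool_rot: [[0.997, -0.0, 0.083], [-0.083, 0.0, 0.997], [-0.0, -1.0, 0.0]]
wrist_force: [0.8, -0.4, -0.6]
finger_gap: -0.0001
```

Request:
{"api": "carry_out", "payload": {
  "targets": [
    {"x": 0, "y": 0.05, "z": 0, "spin": 0},
    {"x": 0, "y": 0.1, "z": 0, "spin": 0}
  ]
}}

```text
time_s: 17.7
ee_pos: [0.7082, -0.0783, 0.1058]
tool_rot: [[0.997, 0.0, 0.083], [-0.083, 0.0, 0.997], [0.0, -1.0, 0.0]]
wrist_force: [0.1, -0.8, -0.5]
finger_gap: 0.0001
```

Request:
{"api": "carry_out", "payload": {
  "targets": [
    {"x": 0, "y": 0.05, "z": 0, "spin": 0},
    {"x": 0, "y": 0.1, "z": 0, "spin": 0}
  ]
}}

```text
time_s: 17.95
ee_pos: [0.7083, -0.0784, 0.105]
tool_rot: [[0.997, 0.0, 0.083], [-0.083, 0.0, 0.997], [0.0, -1.0, 0.0]]
wrist_force: [-1.0, -0.0, 2.6]
finger_gap: -0.0001
```

Request:
{"api": "carry_out", "payload": {
  "targets": [
    {"x": 0, "y": 0.05, "z": 0, "spin": 0},
    {"x": 0, "y": 0.1, "z": 0, "spin": 0}
  ]
}}

```text
time_s: 18.2
ee_pos: [0.7084, -0.0784, 0.1044]
tool_rot: [[0.997, 0.001, 0.083], [-0.083, 0.0, 0.997], [0.001, -1.0, 0.0]]
wrist_force: [-1.9, -0.6, 5.3]
finger_gap: 0.0002
```

Firm stop felt at z≈0.105, the level-handle height. Lift straight off, move clear and check.

Request:
{"api": "carry_out", "payload": {
  "targets": [
    {"x": 0, "y": -0.3, "z": 0, "spin": 0},
    {"x": 0, "y": -1, "z": 0, "spin": 0},
    {"x": 0, "y": -3, "z": 0, "spin": 0},
    {"x": 0, "y": -7, "z": 0, "spin": 0},
    {"x": 0, "y": -12, "z": 0, "spin": 0},
    {"x": 0, "y": -15, "z": -4, "spin": 0},
    {"x": 0, "y": -15, "z": -9, "spin": 0},
    {"x": 0, "y": -15, "z": -14, "spin": 0},
    {"x": 0, "y": -15, "z": -19, "spin": 0},
    {"x": 0, "y": -15, "z": -22, "spin": 0},
    {"x": 0, "y": -15, "z": -22, "spin": 0}
  ]
}}

```text
time_s: 19.58
ee_pos: [0.6886, -0.3022, 0.255]
tool_rot: [[0.996, 0.0, 0.088], [-0.088, -0.003, 0.996], [0.001, -1.0, -0.003]]
wrist_force: [0.5, 0.1, 0.1]
finger_gap: 0.0003
```

```bash
python3 - <<'E'
from h import *
plan()
a=cv2.resize(imaging.grab_frame('top')[150:260,212:340,::-1],(512,440),interpolation=cv2.INTER_CUBIC)
b=cv2.resize(imaging.grab_frame('scene')[190:300,215:345,::-1],None,fx=4,fy=4,interpolation=cv2.INTER_CUBIC)
cv2.imwrite('pics/end_t.png',a);cv2.imwrite('pics/end_s.png',b)
E
```

```text
t 19.575 jig tcp [ 0.158  -0.2197] 0.255 F jig [0.53 0.12] 0.06
spin for tool z->jig y -0.28016297303736337  joints7 0.33259008554948305
```

View pics/end_t.png

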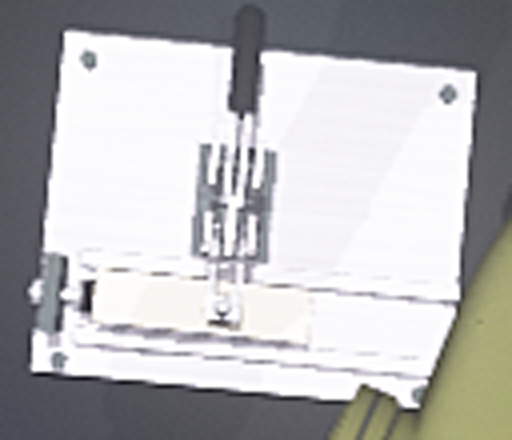

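View pics/end_s.png

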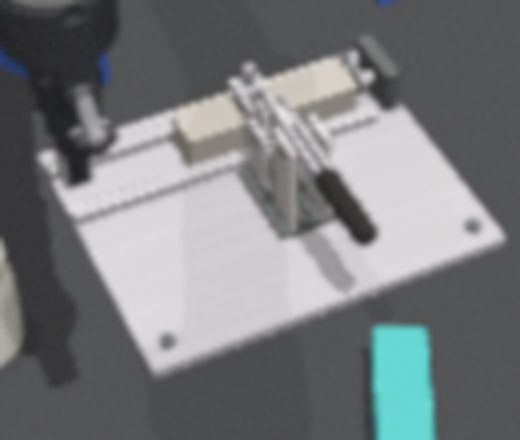

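The handle is level in the top view, spanning (248,10)–(243,110). The pad is down on the prism at (222,310), and the prism's front is still on the bolt head at x≈93. The gripper is clear of everything.

```bash
python3 -c "
from rig import order
print(order.close_job())"
```

```text
the job is handed in; nothing more can be done
None
```

The job is done and handed in at about 19.7 s of the 72 s allowed. The prism bears on the stop bolt and the toggle clamp is locked down on it.

- **Prism:** I pushed it along the channel with shut fingers against a drag of about 5 N. The force then rose to a reading of 12.4 N at most, so about 7 N was on the bolt.
- **Clamp:** I rolled the handle down along its arc, with up to about 8.5 N measured. The force fell to nothing past the dead point, and I felt the hard stop at the level-handle height with 5–6 N before lifting off.
- **Last checks:** After I let go, the pictures show the handle level, the pad on the prism and the prism still against the bolt head. The wrist force read about 0.5 N, near zero, with the gripper clear. The other objects were not touched, though I did not check their positions one by one at the end.
- **What failed or disagreed:**
  - One move was refused because its rows left out spin. Nothing moved, and I repeated it correctly.
  - The jig's origin lay about 15 mm off the bed's centre on each axis. I corrected for that using the stop bracket, pad and channel.
  - Forces were read only at the end of each move, so brief peaks in between were not seen.

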